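# Open the bread holder for the next loaf

## Robot

A 7-joint arm with a two-finger parallel gripper is mounted at the origin on the work surface. World frame = base frame: x ahead of the robot, y to its left, z up, the work surface at z = 0. Lengths are in mm, angles in rad, forces in N, time in s.
With the tool pointing down it reaches from about 400 to 875 mm from the base axis. Payload 4.4 kg.
Tool frame: the origin (TCP) lies at the very end of the fingers, on their centre line; the grasp point (between the pads) lies ctrl.grip_depth behind it (ctrl.grip_depth is the distance from the TCP to the grasp point, in mm); z points along the fingers, y is the direction in which the jaws open and shut (so a half turn about z gives the same grasp; the last joint's range is limited). The gripper opens to 85 mm and grips with 20 to 120 N. Pads are 22 mm wide; open, the fingers measure 114 mm over their backs; the gripper's body (76 mm by 85 mm) begins 54 mm behind the grasp point. The pads swing forward as they close: fully open they stand 13 mm farther back than shut.
Start: joints at [1.231, 0.628, 0.038, 1.517, -0.027, 0.996, -0.02], TCP at [175.783, -625.794, 198.813] pointing down, gripper open.
Joint ranges: [-3.06, 3.06], [-0.37, 2.12], [-1.25, 1.32], [0.18, 2.47], [-1.1, 4.24], [0.23, 1.98], [-2.94, 2.94]. Speed limits (rad/s): [2.57, 2.57, 3.14, 3.14, 3.14, 3.14, 3.14].

## Interface

Orientations are given as [roll, pitch, yaw] about the fixed x, y, z axes, in that order (R = Rz(yaw) Ry(pitch) Rx(roll)).
In Python, from cell import ctrl gives the robot as it stands.
- The arm moves only by the tool servo_tool, never from a script. Its argument "commands" is one flat list of numbers, 5 for each row, row after row: the shift along the tool's x, y, z in units of 25 mm (1.0 is 25 mm), then the turn about the tool's z in units of 6 degrees (1.0 is 6 degrees), then the closure, from 0 (fully open) to 1 (shut). In form: [tx, ty, tz, twist, gripper, tx, ty, tz, twist, gripper, ...]. A call has 1 to 10 rows; each row is the pose to reach, as a shift and turn from the pose commanded when the call began, along the tool's axes at that moment; what a row does not reach only later rows make up. A row lasts 1/12 s, in which the tool goes at most 41.7 mm and 7.16 degrees, less where a joint would pass 70% of its speed; a pose out of reach is approached as far as the arm can. A call with a gripper value outside its range is refused whole. The fingers move at their own pace and stop on an object; the grip force is fixed at half the most. Time passes only in rows, so rows that repeat a pose let the fingers close. It gives the time, the measured TCP pose, the force and the opening at its end, in the units of the state.
- ctrl.read_state(): the state, without advancing time (a new reading comes with each control period).
- ctrl.get_image(name): name is "scene" or "top" or "wrist"; returns a dict with "img" (420x560x3 uint8, blue, green, red), "K" (3x3 intrinsics, pixels), "dist_coeffs" ([k1, k2, p1, p2, k3] as OpenCV has them; the pictures are not rectified), "T" (4x4, takes a point from camera to world coordinates). Camera axes: x right, y down, z forward; pixel columns grow to the right and rows downward; lengths in mm; the calibration is good to about 2 mm. A picture is of the moment at which its call begins. There is no depth.
- ctrl.finish_job(): hands the job in, once; it reports no verdict.
The state is a dict: "clock": time; "qpos": joint angles; "qd": joint speeds; "tau": joint torques, N m; "eef_pos": TCP position; "tool_rot": TCP orientation; "force": force on the tool from outside, world axes, zero at the start; "torque": the same for the moment, N m; "width": finger opening in mm.
Only numpy, scipy, OpenCV 4.12 (cv2) and the standard library are available. Lean on these libraries where they do the work, as an engineer would, in place of code of your own. Each camera call takes 0.05 s, during which the arm holds its last target.

## Task

Open the bread holder all the way so that a full-length loaf will fit: with the fingertips press down the green release on top of the black sliding stop and, keeping it pressed, push the stop back along its bar, away from the half loaf, until it is fully home at the far end of its travel; then come off it so that the release springs back up. Nothing needs gripping: lift nothing, and leave the half loaf and everything else on the table where it stands.

Things in the scene. Friction and masses are not known exactly. Their poses are not given: they have to be found in the camera images.
- holder: Bread holder fixed to the table: a white board 420 x 190 mm, 18 mm thick, with a toothed steel bar along it. Origin: centre of the board's underside, on the table. Its x axis runs along the bar in the direction in which the stop opens (away from the half loaf); y is across the board, with the half loaf on the +y side and the bar at y = -50 mm; z is up. A white fence stands at its -x end; dark steel blocks carry both ends of the bar (tops 62 mm above the table).
- stop (a joint): How far the black sliding stop stands open along the bar, in m: grows along the holder's +x, 0 = fully closed, 0.180 = fully home (hard end of travel). Sliding friction about 3 N. The ratchet under the bar (10 mm teeth) blocks opening unless the release is down; closing only clicks over the teeth. The stop may move up to one tooth before the ratchet catches.
- release (a joint): How far the green release is pressed down, in m: 0 = up, 0.010 = bottomed. It springs back when let go (about 3 N at the top, 9 N at the bottom). The ratchet is free below about 0.005; 0.008 is a good depth. It can rest up to 0.004 down at the start, when the pawl sits on a tooth.
- release_top (a point): Centre of the top face of the green release, a flat cap 40 mm (along the bar) x 46 mm (across), 10 mm thick, that moves straight down into the stop. With the release up the face is 84 mm above the table. It rides with the stop. Nothing beside it stands higher, except the push fin on its opening side (the half loaf, off to the side, reaches 93 mm).
- push_face (a point): On the black upright fin at the opening (+x) end of the stop: a point on the fin's face that looks back towards the release (holder -x), 100 mm above the table, mid-width; 26 mm along holder +x from the centre of the release. The fin is 60 mm wide across the bar, 10 mm thick, top at 112 mm. A finger standing on the release can push the stop open against this face.
- half_loaf: Half loaf of bread, 100 (x) x 85 x 75 mm tall, standing loose on the board between the fence and the stop. Origin: centre of its underside. Leave it alone.
- long_loaf: Whole loaf, 180 x 85 x 75 mm tall, loose on the table beyond the fence end of the holder. Origin: centre of its underside. Leave it alone.
- milk_can: Can with a blue label, 72 mm across, 85 mm tall, loose on the table on the robot's side of the holder. Origin: centre of its underside. Leave it alone.
- jam_jar: Amber jar with a red lid, 68 mm across, 95 mm tall, loose on the table on the robot's side of the holder. Origin: centre of its underside. Leave it alone.
- mug: White mug, 76 mm across, 85 mm tall, loose on the table beyond the opening end of the holder. Origin: centre of its underside. Leave it alone.
- tongs: Black and green tongs lying on the table, 250 mm long (along x), 80 mm wide, 18 mm high, loose on the table on the far side of the holder. Origin: mid-length, on the table. Leave them alone.
- custard_tin: Brass-coloured tin, 60 mm across, 60 mm tall, loose on the table beyond the opening end of the holder. Origin: centre of its underside. Leave it alone.

How it is judged (in metres and radians):
On the way, in this order (a step that is already met when the one before it is completed fails the run):
1. the release is pressed down while the stop is still near where it stood (value of joint release above 0.0055 m and distance of push_face from where it was at the start of the episode below 0.02 m), for 0.05 s.
2. the stop is moving back along its bar with the release held down (value of joint stop above 0.11 m and value of joint release above 0.0042 m), for 0.02 s.
3. the stop is fully home (value of joint stop above 0.174 m), for 0.1 s.
At the end, for the whole second after the job is handed in: The stop is within 6 mm of the fully open end of its travel and at rest, the release is back up (within 2 mm), and every loose thing is within 20 mm of where it started (value of joint stop above 0.174 m and value of joint release below 0.002 m and velocity of joint stop between -0.01 and 0.01 m/s and distance of each of half_loaf, long_loaf, milk_can, jam_jar, mug, tongs, custard_tin from where it was at the start of the episode below 0.02 m); the robot touches nothing.
It fails at once if the half loaf is lifted, shoved or tipped (distance of half_loaf from where it was at the start of the episode above 0.02 m or angle between half_loaf's own z axis and vertical above 0.3 rad).
It fails at once if another loose thing on the table is lifted, shoved or tipped (distance of any of long_loaf, milk_can, jam_jar, mug, tongs, custard_tin from where it was at the start of the episode above 0.02 m or angle between any of long_loaf, milk_can, jam_jar, mug, tongs, custard_tin's own z axis and vertical above 0.3 rad).
It also fails if it takes over 32 s, if anything falls off the work surface, if the arm or the gripper's body presses on something with over 40 N, if the wrist force passes 120 N, or if a joint passes its speed limit or range.

## Working session

There is one attempt and no reset: what is moved stays moved. The work goes in short steps, Python scripts to look and compute and a tool call to move; the robot and the scene stay as the last step left them, time stands still between calls to the robot, and variables do not carry over. Pictures are saved under pics/ and viewed, and the job is handed in when it is done.

Besides the shell and the picture viewer there is one more tool, called as name(argument=value, ...), one argument or row to a line, values as JSON. servo_tool: Moves the arm, as the interface text tells. Its arguments: {"type":"object","properties":{"commands":{"type":"array","items":{"type":"number"}}},"required":["commands"]}

```bash
ls; mkdir -p pics
python3 - <<'E'
from cell import ctrl
import cv2
s=ctrl.read_state();print(s['clock'],s['eef_pos'],s['tool_rot'],s['width'],s['force'],ctrl.grip_depth)
for n in ("scene","top"):
    d=ctrl.get_image(n);cv2.imwrite(f"pics/{n}0.png",d['img']);print(n,d['K'],d['dist_coeffs'],d['T'])
E
```

```text
pics
0.0 [ 175.61052804 -625.11965002  197.88457645] [-3.13969741e+00  8.73177736e-06  2.73812199e-01] 85.24946141213205 [-0.01707338  0.74268355 -0.39094769] 18.700000000000003
scene [[391.04270001   0.         274.49763694]
 [  0.         391.04270001 210.39288061]
 [  0.           0.           1.        ]] [0.02052052 0.         0.         0.         0.        ] [[-1.54057313e-02  5.61271380e-01 -8.27488430e-01  1.21029163e+03]
 [ 9.99679716e-01  2.52643772e-02 -1.47509641e-03  1.80531170e+01]
 [ 2.00780504e-02 -8.27246124e-01 -5.61480830e-01  5.48101173e+02]
 [ 0.00000000e+00  0.00000000e+00  0.00000000e+00  1.00000000e+00]]
top [[439.82241302   0.         282.26566433]
 [  0.         439.82241302 214.92564356]
 [  0.           0.           1.        ]] [-0.07342014  0.          0.          0.          0.        ] [[-2.66382861e-02 -9.97700259e-01  6.23265260e-02  5.02237256e+02]
 [-9.99642157e-01  2.64341127e-02 -4.09829724e-03  3.97021740e+01]
 [ 2.44132580e-03 -6.24133945e-02 -9.98047398e-01  1.19232100e+03]
 [ 0.00000000e+00  0.00000000e+00  0.00000000e+00  1.00000000e+00]]
```

View pics/scene0.png

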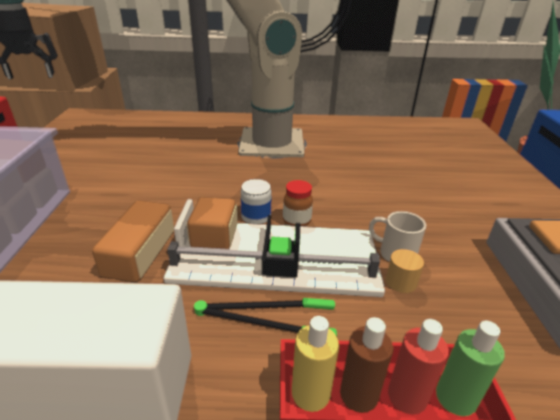

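View pics/top0.png

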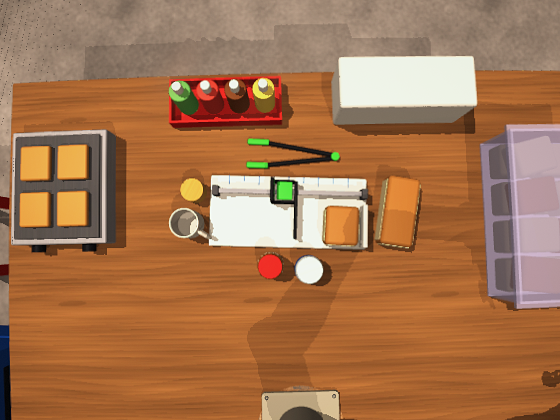

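The top view shows the green release at about (284,190). The bar runs from (365,193) to (215,190), and opening is towards image left (world +y). The mug, at (185,223), is beyond the opening end.

```bash
cat > h.py <<'E'
from cell import ctrl
import cv2, numpy as np
def ray(d,uv,z):
    p=cv2.undistortPoints(np.array([[uv]],float),d['K'],d['dist_coeffs'])[0,0]
    T=d['T'];v=T[:3,:3]@np.array([p[0],p[1],1]);o=T[:3,3]
    return o+v*(z-o[2])/v[2]
def proj(d,P):
    Ti=np.linalg.inv(d['T']);r,_=cv2.Rodrigues(Ti[:3,:3])
    return cv2.projectPoints(np.array(P,float).reshape(-1,1,3),r,Ti[:3,3],d['K'],d['dist_coeffs'])[0][:,0]
def green(d,box):
    hsv=cv2.cvtColor(d['img'],cv2.COLOR_BGR2HSV);m=cv2.inRange(hsv,(45,120,80),(75,255,255))
    k=np.zeros_like(m);x0,y0,x1,y1=box;k[y0:y1,x0:x1]=m[y0:y1,x0:x1]
    n,l,st,c=cv2.connectedComponentsWithStats(k);i=1+np.argmax(st[1:,4]);return st[i],c[i]
E
python3 - <<'E'
from h import *
t=ctrl.get_image("top");s=ctrl.get_image("scene")
for d,b,n in((t,(260,170,310,215),'t'),(s,(250,220,310,270),'s')):
    st,c=green(d,b);print(n,st,c,ray(d,c,84),ray(d,c,80))
cv2.imwrite("pics/tz.png",cv2.resize(t['img'][165:260,160:380],None,fx=3.6,fy=3.6,interpolation=cv2.INTER_CUBIC))
cv2.imwrite("pics/sz.png",cv2.resize(s['img'][190:300,160:400],None,fx=3.3,fy=3.3,interpolation=cv2.INTER_CUBIC))
E
```

```text
t [277 181  16  19 283] [284.26855124 190.12367491] [634.27479809  28.39894616  84.        ] [634.75132986  28.3581521   80.        ]
s [269 237  22  18 338] [279.71301775 245.68934911] [643.15405019  28.37017546  84.        ] [638.26599898  28.45909623  80.        ]
```

View pics/tz.png

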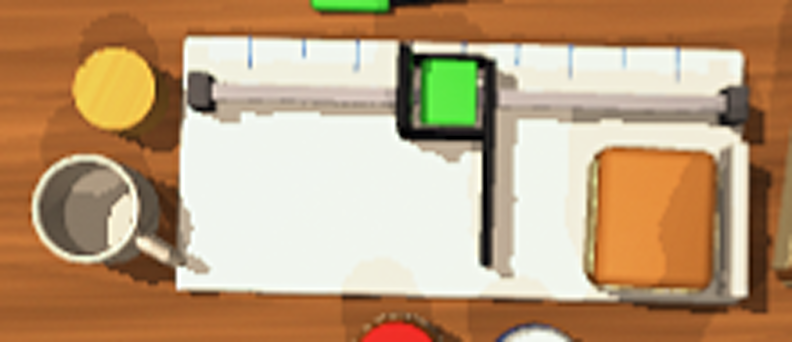

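View pics/sz.png

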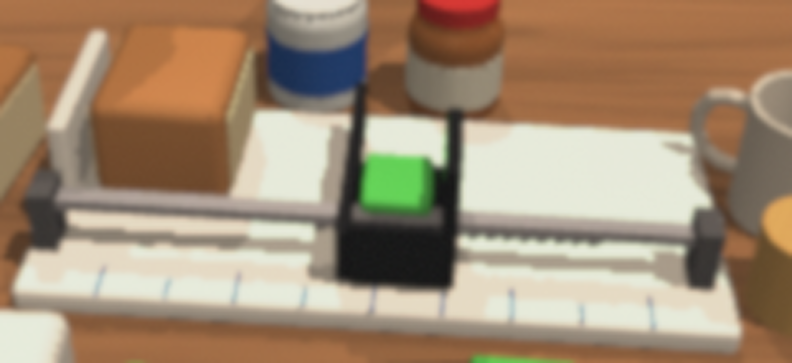

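Run:
```python
from h import *
t=ctrl.get_image("top");s=ctrl.get_image("scene")
f=lambda x,y:(x/3.6+160-.36,y/3.6+165-.36)
g=lambda x,y:(x/3.3+160-.35,y/3.3+190-.35)
C=[ray(t,f(*p),18) for p in((185,38),(742,50),(747,301),(178,290))]
for c in C:print(c)
print(np.linalg.norm(C[0]-C[1]),np.linalg.norm(C[1]-C[2]))
def yaw(a,b):v=b-a;return np.arctan2(v[1],v[0])
print('edge yaw',yaw(C[1],C[0]),yaw(C[2],C[3]))
a,b=ray(t,f(736,100),62),ray(t,f(200,84),62);print('blk',a,b,yaw(a,b))
a,b=ray(s,g(45,180),62),ray(s,g(708,217),62);print('blk s',a,b,yaw(a,b))
a,b=ray(s,g(20,300),18),ray(s,g(738,345),18);print('edge s',a,b,yaw(a,b))
```

```text
[687.95108432 224.02403195  18.        ]
[ 667.99507634 -192.98937581   18.        ]
[ 480.36666685 -189.47368547   18.        ]
[499.82488618 232.29081006  18.        ]
417.4906280476818 187.6613442588446
edge yaw 1.52297821112129 1.5246937463846384
blk [ 625.63197801 -178.46161447   62.        ] [647.31672726 206.78818492  62.        ] 1.514568155923165
blk s [ 619.82449358 -178.22659635   62.        ] [638.03798502 208.9977044   62.        ] 1.5237949442923484
edge s [ 674.5807979  -185.37095327   18.        ] [695.35745223 221.58644286  18.        ] 1.5197869792827066
```

servo_tool(
  commands=[12.4,-10.2,0,-6,1,12.4,-10.2,0,-6,1,12.4,-10.2,0,-6,1,12.4,-10.2,0,-6,1,12.4,-10.2,0,-6,1,12.4,-10.2,0,-6,1,12.4,-10.2,0,-6,1,12.4,-10.2,0,-6,1,12.4,-10.2,0,-6,1,12.4,-10.2,0,-6,1],
)

```text
clock: 1.13
eef_pos: [407.9, -292.2, 199.1]
tool_rot: [3.141, -0.002, 0.906]
force: [0.0, -0.2, 0.2]
width: -0.1
```

servo_tool(
  commands=[16,-1,0,-5.9,1,16,-1,0,-5.9,1,16,-1,0,-5.9,1,16,-1,0,-5.9,1,16,-1,0,-5.9,1,16,-1,0,-5.9,1,16,-1,0,-5.9,1,16,-1,0,-5.9,1,16,-1,0,-5.9,1,16,-1,0,-5.9,1],
)

```text
clock: 1.97
eef_pos: [635.6, 38.4, 198.9]
tool_rot: [3.14, -0.003, 1.524]
force: [-0.3, 0.5, -0.9]
width: 0.4
```

servo_tool(
  commands=[0,0,0,0,1,0,0,0,0,1,0,0,0,0,1],
)

```text
clock: 2.22
eef_pos: [633.1, 31.6, 198.4]
tool_rot: [-3.14, 0.001, 1.519]
force: [0.2, -0.3, 0.1]
width: 0.0
```

Run:
```python
from h import *
s=ctrl.read_state();print(s['clock'],s['eef_pos'],s['tool_rot'],s['qpos'])
for n in ("scene","top","wrist"):
    d=ctrl.get_image(n);cv2.imwrite(f"pics/{n}1.png",d['img'])
    print(n,proj(d,[s['eef_pos']]),proj(d,[[634.5,28.4,84]]))
    if n=="wrist":
        st,c=green(d,(0,0,560,420));print(st,c,ray(d,c,84))
```

```text
2.2167 [633.06257297  31.64146521 198.4107423 ] [-3.14048349e+00  1.45274901e-03  1.51932302e+00] [ 0.1038081   0.62254606 -0.33266432  1.55768943  0.22947233  1.00137059
 -0.34686241]
scene [[283.46556819 190.45650228]] [[279.74877514 242.76840505]]
top [[283.20922563 184.72319361]] [[284.26574006 190.03538766]]
wrist [[280.14531841 251.78791632]] [[281.55211294 198.89817392]]
[ 248  177   58   42 2161] [279.07542804 197.24618232] [632.39673415  30.03135316  84.        ]
```

View pics/wrist1.png

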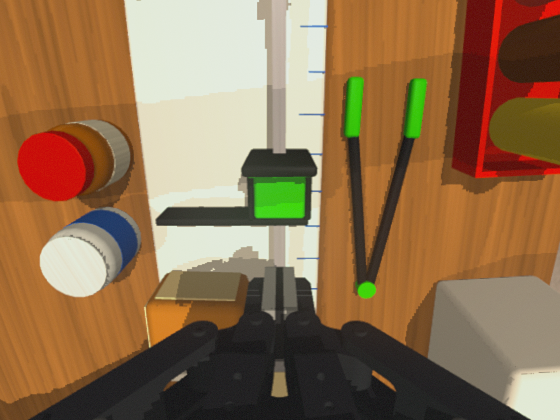

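View pics/scene1.png

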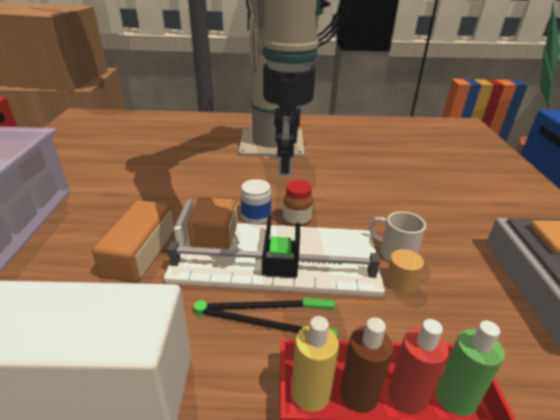

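The wrist view shows the cap at (279,197), the fin above it at rows 150–173, and the fingertip ending near (280,268). The projected TCP doesn't quite match the visible tip, so I'm zooming in.

Run:
```python
import cv2
a=cv2.imread("pics/scene1.png")[100:220,230:340];b=cv2.imread("pics/wrist1.png")[200:320,225:335]
cv2.imwrite("pics/z1.png",cv2.resize(cv2.hconcat([a,b]),None,fx=3.6,fy=3.6,interpolation=cv2.INTER_CUBIC))
```

```text
(no output)
```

View pics/z1.png

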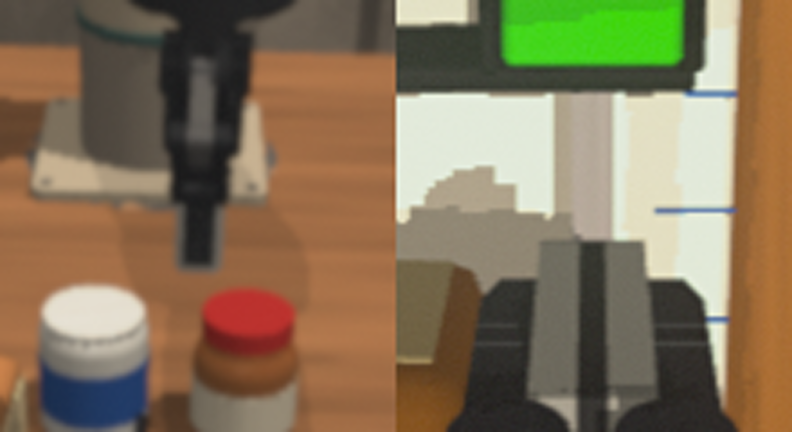

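View pics/top1.png

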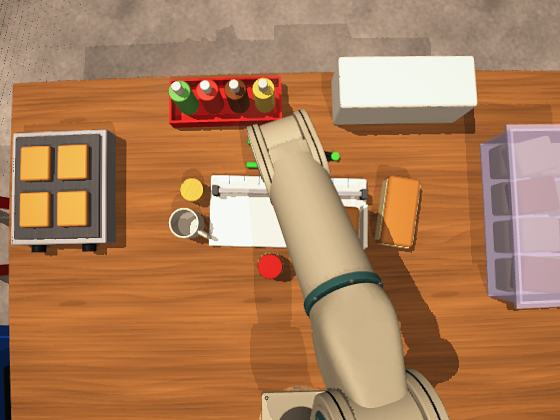

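Run:
```python
from h import *
st=ctrl.read_state();p=np.array(st['eef_pos']);print(p)
s=ctrl.get_image("scene");w=ctrl.get_image("wrist")
for dz in (0,10,15,20,25,30): print(dz,proj(s,[p+[11,0,dz],p+[0,0,dz]]).round(1).tolist(),proj(w,[p+[0,11,dz],p+[0,0,dz]]).round(1).tolist())
from scipy.optimize import least_squares
f=lambda P:np.r_[proj(s,[P])[0]-[284.7,174.5],proj(w,[P])[0]-[280.3,267]]
r=least_squares(f,p);print(r.x,r.fun)
print(w['T'])
```

```text
[633.12320076  30.69929062 198.86250663]
0 [[282.9, 193.6], [282.9, 190.2]] [[279.0, 236.1], [280.0, 254.0]]
10 [[283.1, 188.5], [283.1, 185.2]] [[279.0, 243.5], [280.0, 262.2]]
15 [[283.2, 186.0], [283.2, 182.7]] [[279.0, 247.4], [280.1, 266.6]]
20 [[283.3, 183.4], [283.3, 180.1]] [[279.0, 251.7], [280.1, 271.2]]
25 [[283.4, 180.8], [283.4, 177.5]] [[279.0, 256.1], [280.1, 276.1]]
30 [[283.5, 178.2], [283.5, 174.9]] [[279.0, 260.8], [280.2, 281.3]]
[633.41233097  36.91985601 226.87282552] [ 2.46310397  1.65517479 -0.20142691  0.8171754 ]
[[ 9.98622074e-01 -4.98156870e-02 -1.65030711e-02  6.36930378e+02]
 [-5.24733383e-02 -9.43621955e-01 -3.26839647e-01  1.15316788e+02]
 [ 7.09081366e-04  3.27255258e-01 -9.44935709e-01  3.73750349e+02]
 [ 0.00000000e+00  0.00000000e+00  0.00000000e+00  1.00000000e+00]]
```

Both views put the visible fingertip about 30 mm above the reported TCP. I'll descend in stages and rely on the force reading and the pictures.

servo_tool(
  commands=[0.2,0,1.4,0,1,0.2,0,2.7,0,1,0.2,0,2.7,0,1,0.2,0,2.7,0,1],
)

```text
clock: 2.8
eef_pos: [632.5, 36.9, 130.3]
tool_rot: [-3.138, 0.001, 1.519]
force: [0.6, -0.1, 1.5]
width: 0.2
```

Run:
```python
from h import *
s=ctrl.read_state();p=np.array(s['eef_pos']);print(s['clock'],p,s['tool_rot'],s['force'])
ims=[]
for n in ("scene","wrist"):
    d=ctrl.get_image(n)
    print(n,proj(d,[p,p+[0,11,0],p+[0,0,30]]).tolist())
    a=d['img'][120:290,200:360] if n=="scene" else d['img'][130:300,200:360]
    ims.append(a)
cv2.imwrite("pics/z2.png",cv2.resize(cv2.hconcat(ims),None,fx=2.5,fy=2.5,interpolation=cv2.INTER_CUBIC))
```

```text
2.8 [632.50706829  36.90760679 130.33542534] [-3.13792459e+00  8.81787262e-04  1.51923520e+00] [ 0.56690882 -0.12337778  1.4694927 ]
scene [[285.1220999207845, 222.34296967240314], [291.1570117270403, 222.4960166266299], [285.71763924565516, 208.6844395497635]]
wrist [[277.1715049352496, 253.14799156353456], [276.1330890395643, 235.31528374174636], [276.9180877163418, 279.9579066675068]]
```

View pics/z2.png

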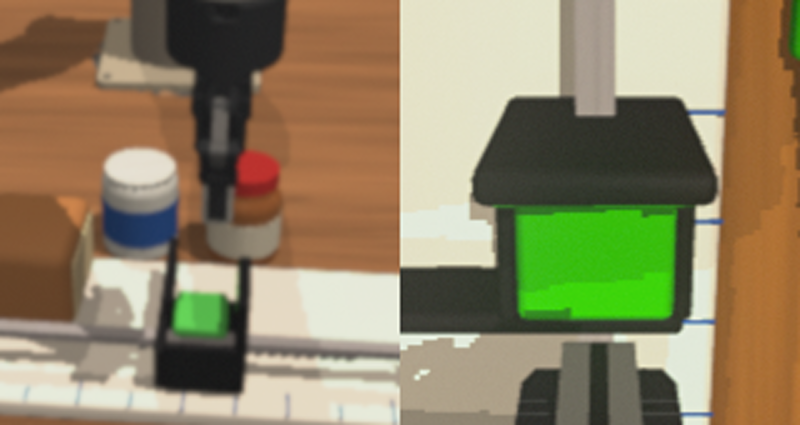

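The tip is at about (287,208) in the scene view, again about 30 mm above the TCP. It lines up laterally with the cap. I'll descend in stages and watch the force.

servo_tool(
  commands=[0,0,0.8,0,1,0,0,1.5,0,1,0,0,1.5,0,1,0,0,1.6,0,1],
)

```text
clock: 3.23
eef_pos: [635.0, 37.8, 93.0]
tool_rot: [3.139, -0.0, 1.52]
force: [0.0, 0.2, -0.1]
width: -0.1
```

servo_tool(
  commands=[0,0,0.1,0,1,0,0,0.2,0,1,0,0,0.3,0,1,0,0,0.3,0,1],
)

```text
clock: 3.57
eef_pos: [634.1, 37.8, 84.1]
tool_rot: [3.141, 0.0, 1.52]
force: [0.1, -1.0, -0.3]
width: 0.3
```

Run:
```python
from h import *
s=ctrl.read_state();p=np.array(s['eef_pos']);print(s['clock'],p,s['tool_rot'],s['force'])
ims=[]
for n in ("scene","wrist"):
    d=ctrl.get_image(n)
    print(n,proj(d,[p,p+[0,11,0],p+[0,0,30]]).tolist())
    a=d['img'][120:290,200:360] if n=="scene" else d['img'][130:300,200:360]
    ims.append(a)
cv2.imwrite("pics/z3.png",cv2.resize(cv2.hconcat(ims),None,fx=2.5,fy=2.5,interpolation=cv2.INTER_CUBIC))
```

```text
3.5667 [634.06405661  37.82665425  84.06781829] [3.14117067e+00 8.22724517e-06 1.51986182e+00] [ 0.09345632 -1.04122112 -0.3229449 ]
scene [[284.7494496724533, 242.7219528039408], [290.5829675658926, 242.87078813692077], [285.31515248363803, 230.00453889768295]]
wrist [[280.2907531088473, 253.7152166849206], [279.31800206210437, 235.72076870562475], [280.56709808010123, 280.91560631279253]]
```

View pics/z3.png

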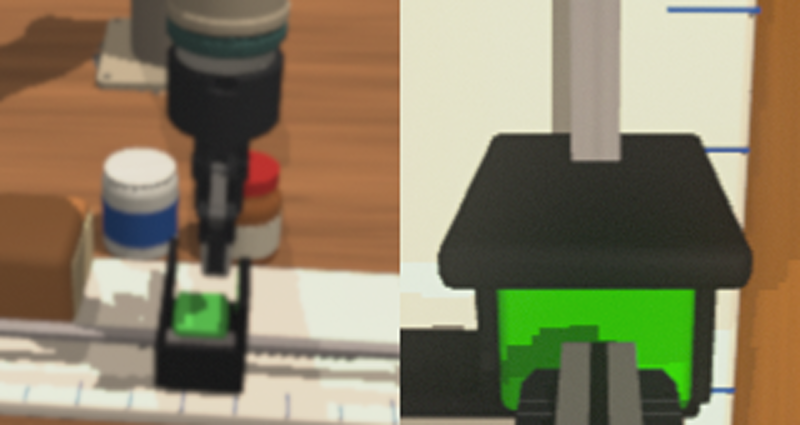

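servo_tool(
  commands=[0,0,0.3,0,1,0,0,0.6,0,1,0,0,0.8,0,1,0,0,0.8,0,1],
)

```text
clock: 4.0
eef_pos: [632.5, 37.7, 62.0]
tool_rot: [-3.138, 0.001, 1.52]
force: [0.4, 0.5, -0.3]
width: 0.1
```

servo_tool(
  commands=[0,0,0.1,0,1,0,0,0.2,0,1,0,0,0.2,0,1],
)

```text
clock: 4.25
eef_pos: [633.7, 37.8, 58.4]
tool_rot: [-3.141, 0.0, 1.52]
force: [0.7, -0.4, 0.0]
width: 0.0
```

```bash
cat > look.py <<'E'
from h import *
import sys
s=ctrl.read_state();p=np.array(s['eef_pos']);print(s['clock'],p,s['tool_rot'],s['force'])
ims=[]
for n in ("scene","wrist"):
    d=ctrl.get_image(n)
    a=d['img'][150:290,210:370] if n=="scene" else d['img'][130:270,200:360]
    ims.append(a)
cv2.imwrite(sys.argv[1],cv2.resize(cv2.hconcat(ims),None,fx=2.5,fy=2.5,interpolation=cv2.INTER_CUBIC))
E
python3 look.py pics/z4.png
```

```text
4.25 [633.69032583  37.83153654  58.35318776] [-3.14101143e+00  1.03023485e-04  1.51997410e+00] [ 0.68749495 -0.4089673   0.02129465]
```

View pics/z4.png

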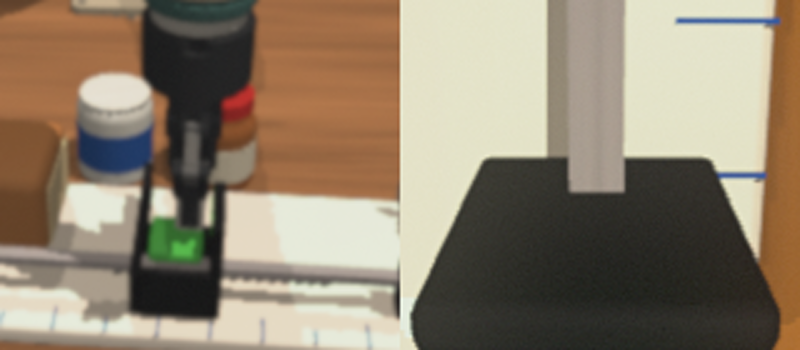

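servo_tool(
  commands=[0,0,0.1,0,1,0,0,0.2,0,1,0,0,0.2,0,1],
)

```text
clock: 4.6
eef_pos: [633.6, 37.8, 53.4]
tool_rot: [-3.141, 0.0, 1.52]
force: [-0.6, 0.3, 0.7]
width: 0.0
```

servo_tool(
  commands=[0,0,0.1,0,1,0,0,0.1,0,1],
)

```text
clock: 4.77
eef_pos: [633.6, 37.8, 50.9]
tool_rot: [-3.141, 0.0, 1.52]
force: [-0.0, -0.0, 0.7]
width: 0.1
```

servo_tool(
  commands=[0,0,0.1,0,1,0,0,0.1,0,1],
)

```text
clock: 4.93
eef_pos: [633.9, 38.0, 48.5]
tool_rot: [-3.142, -0.0, 1.52]
force: [0.1, 0.2, -0.1]
width: -0.0
```

servo_tool(
  commands=[0,0,0.1,0,1,0,0,0.1,0,1],
)

```text
clock: 5.1
eef_pos: [634.1, 37.9, 46.6]
tool_rot: [3.141, 0.0, 1.52]
force: [-1.4, -0.4, 5.4]
width: 0.1
```

```bash
python3 look.py pics/z5.png
```

```text
5.1 [634.06548935  37.92848918  46.56469405] [3.14126175e+00 2.93255114e-06 1.51992231e+00] [-1.37493985 -0.38524895  5.40574517]
```

View pics/z5.png

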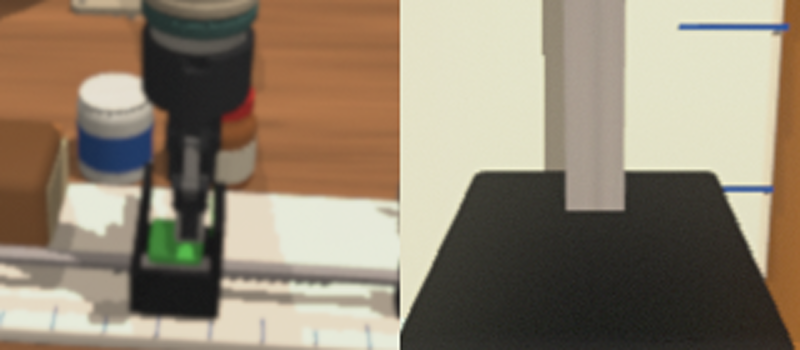

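Contact: 5.4 N at TCP z 46.6. That force corresponds to roughly 4 mm of press. I'll go deeper.

servo_tool(
  commands=[0,0,0.1,0,1,0,0,0.1,0,1],
)

```text
clock: 5.37
eef_pos: [634.1, 38.0, 44.3]
tool_rot: [3.141, -0.0, 1.52]
force: [-1.8, 0.3, 6.8]
width: -0.4
```

servo_tool(
  commands=[0,0,0.08,0,1,0,0,0.08,0,1],
)

```text
clock: 5.53
eef_pos: [634.1, 38.0, 42.5]
tool_rot: [3.141, 0.0, 1.52]
force: [-1.8, -0.1, 8.3]
width: 0.1
```

8.3 N means the release is about 8 mm down. Now I'll push along the bar.

servo_tool(
  commands=[0.1,0,0,0,1,0.2,0,0,0,1,0.3,0,0,0,1,0.4,0,0,0,1,0.5,0,0,0,1,0.6,0,0,0,1],
)

```text
clock: 6.03
eef_pos: [634.8, 51.3, 42.7]
tool_rot: [3.141, 0.002, 1.519]
force: [-1.9, -2.3, 7.3]
width: 0.0
```

```bash
python3 look.py pics/z6.png
```

```text
6.0333 [634.78546381  51.32051947  42.74720968] [3.14128918e+00 2.11200898e-03 1.51909412e+00] [-1.89756917 -2.28396289  7.31535506]
```

View pics/z6.png

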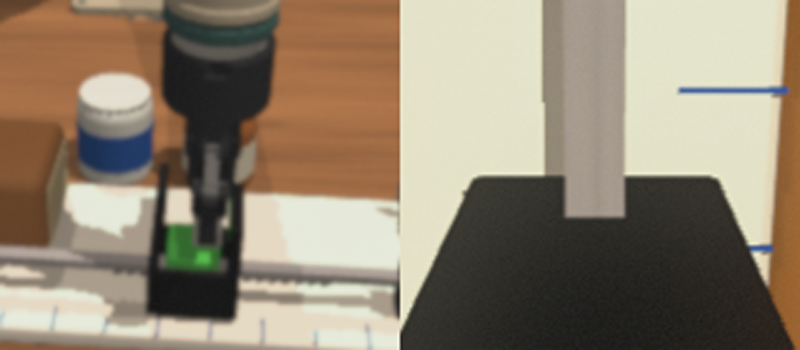

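servo_tool(
  commands=[0,0,0.05,0,1,0,0,0.05,0,1],
)

```text
clock: 6.3
eef_pos: [634.8, 52.3, 41.7]
tool_rot: [3.141, 0.001, 1.52]
force: [-2.8, -0.8, 8.8]
width: 0.2
```

servo_tool(
  commands=[0.15,0,0,0,1,0.3,0,0,0,1,0.45,0,0,0,1,0.6,0,0,0,1,0.75,0,0,0,1,0.9,0,0,0,1,1.05,0,0,0,1,1.2,0,0,0,1,1.35,0,0,0,1,1.5,0,0,0,1],
)

```text
clock: 7.13
eef_pos: [636.7, 88.9, 41.6]
tool_rot: [3.141, 0.002, 1.519]
force: [-2.1, -2.6, 8.6]
width: -0.2
```

```bash
python3 look.py pics/z7.png
```

```text
7.1333 [636.70621307  88.89332255  41.6128368 ] [3.14128454e+00 2.06220719e-03 1.51909368e+00] [-2.14600269 -2.5779414   8.56011863]
```

View pics/z7.png

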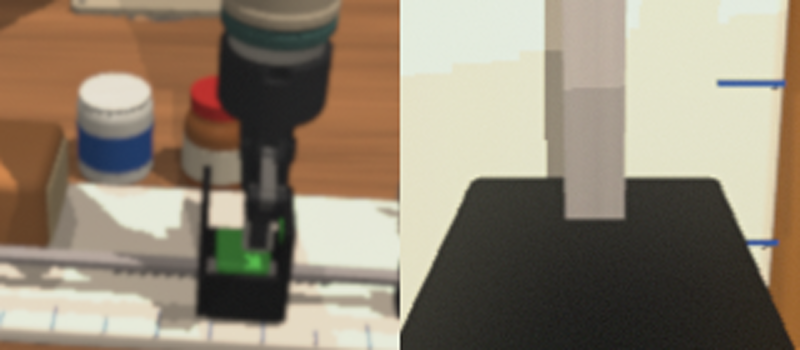

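The stop is following and the release is still held at 8.6 N. Continuing.

servo_tool(
  commands=[0.15,0,0,0,1,0.3,0,0,0,1,0.45,0,0,0,1,0.6,0,0,0,1,0.75,0,0,0,1,0.9,0,0,0,1,1.05,0,0,0,1,1.2,0,0,0,1,1.35,0,0,0,1,1.5,0,0,0,1],
)

```text
clock: 8.07
eef_pos: [638.6, 126.4, 41.6]
tool_rot: [3.141, 0.002, 1.519]
force: [-2.7, -2.5, 9.5]
width: 0.0
```

servo_tool(
  commands=[0.12,0,0,0,1,0.24,0,0,0,1,0.36,0,0,0,1,0.48,0,0,0,1,0.6,0,0,0,1,0.72,0,0,0,1],
)

```text
clock: 8.57
eef_pos: [639.5, 144.5, 41.6]
tool_rot: [3.141, 0.002, 1.519]
force: [-2.0, -2.5, 8.3]
width: -0.1
```

```bash
sed -i 's/210:370/240:400/' look.py; python3 look.py pics/z8.png
```

```text
8.5667 [639.51709618 144.45038276  41.61819913] [3.14135249e+00 1.88060462e-03 1.51919444e+00] [-1.99581734 -2.51531887  8.34599916]
```

View pics/z8.png

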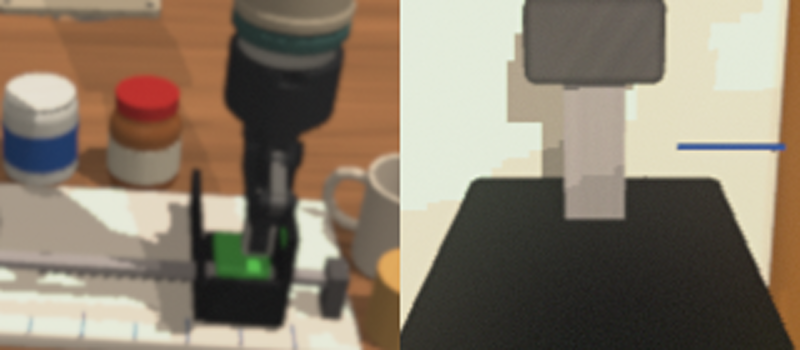

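About 20–30 mm remain before the end block.

servo_tool(
  commands=[0.1,0,0,0,1,0.2,0,0,0,1,0.3,0,0,0,1,0.4,0,0,0,1,0.5,0,0,0,1,0.6,0,0,0,1],
)

```text
clock: 9.17
eef_pos: [640.3, 159.5, 41.6]
tool_rot: [3.141, 0.002, 1.519]
force: [-2.4, -1.9, 7.9]
width: 0.1
```

servo_tool(
  commands=[0.1,0,0,0,1,0.2,0,0,0,1,0.3,0,0,0,1],
)

```text
clock: 9.42
eef_pos: [640.7, 165.7, 41.6]
tool_rot: [3.142, 0.004, 1.519]
force: [-2.1, -7.2, 11.1]
width: 0.4
```

```bash
python3 look.py pics/z9.png
```

```text
9.4167 [640.67779819 165.72246873  41.58880697] [3.14152044 0.00368727 1.51919738] [-2.11593399 -7.2150848  11.11244638]
```

View pics/z9.png

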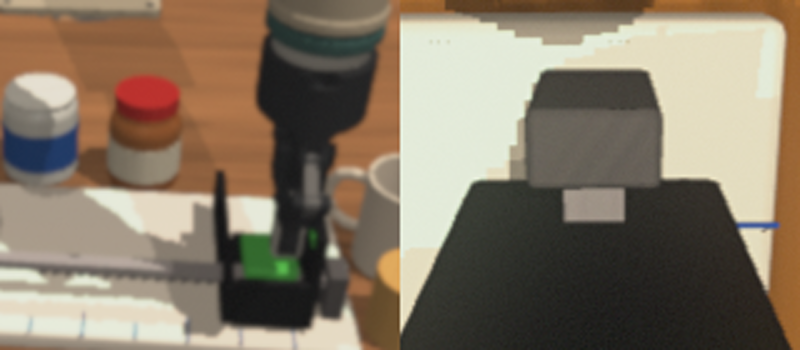

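The force has risen to 7 N, possibly the end stop. I'll push a little further to confirm.

servo_tool(
  commands=[0.1,0,0,0,1,0.2,0,0,0,1,0.2,0,0,0,1],
)

```text
clock: 9.77
eef_pos: [641.5, 169.7, 41.6]
tool_rot: [3.141, 0.005, 1.518]
force: [-2.2, -5.3, 9.2]
width: 0.1
```

servo_tool(
  commands=[0.1,0,0,0,1,0.15,0,0,0,1,0.15,0,0,0,1],
)

```text
clock: 10.02
eef_pos: [641.5, 169.9, 41.6]
tool_rot: [-3.142, 0.009, 1.517]
force: [-3.2, -10.5, 11.9]
width: 0.1
```

```bash
python3 look.py pics/z10.png
```

```text
10.0167 [641.52209911 169.8674329   41.59333946] [-3.14152635  0.0090598   1.51674916] [ -3.16665163 -10.47776468  11.94681349]
```

View pics/z10.png

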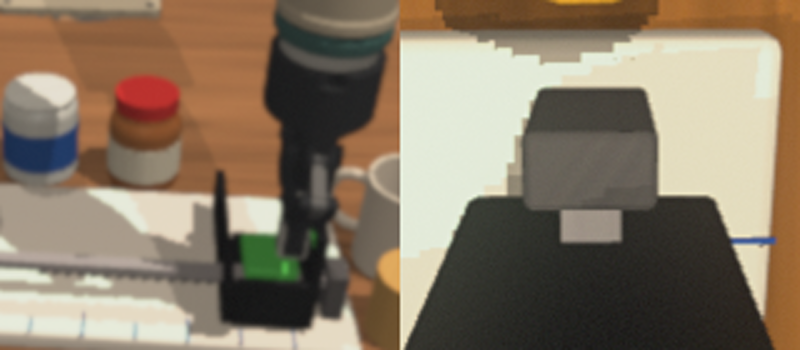

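The stop hasn't moved in the picture since the last look, and the push force climbed to 10 N, so it is at the hard end. I'll lift straight up so it isn't dragged back.

servo_tool(
  commands=[0,0,-0.3,0,1,0,0,-0.6,0,1,-0.1,0,-1,0,1,-0.3,0,-2,0,1,-0.5,0,-3.5,0,1,-0.5,0,-5,0,1,-0.5,0,-5,0,1,-0.5,0,-5,0,1],
)

```text
clock: 10.78
eef_pos: [642.3, 165.6, 168.7]
tool_rot: [3.136, -0.003, 1.52]
force: [0.5, 0.0, 0.2]
width: -0.1
```

Run:
```python
from h import *
s=ctrl.read_state();print(s['clock'],s['eef_pos'],s['force'])
w=ctrl.get_image("wrist");d=ctrl.get_image("scene")
for n,x,b in(("w",w,(100,60,460,330)),("s",d,(300,220,370,290))):
    st,c=green(x,b);print(n,st,c,ray(x,c,84),ray(x,c,80))
cv2.imwrite("pics/w11.png",w['img'])
cv2.imwrite("pics/s11.png",d['img'])
cv2.imwrite("pics/sz11.png",cv2.resize(d['img'][190:300,200:440],None,fx=3.3,fy=3.3,interpolation=cv2.INTER_CUBIC))
```

```text
10.7833 [642.27835538 165.5642804  168.65633573] [0.46378222 0.04446029 0.1937332 ]
w [ 246  197   64   45 2512] [275.60191083 219.07563694] [638.88910535 155.94686379  84.        ] [638.80001032 154.50844633  80.        ]
s [337 240  23  17 345] [347.69565217 248.35942029] [645.83344913 154.76713626  84.        ] [640.96849115 155.94544847  80.        ]
```

View pics/sz11.png

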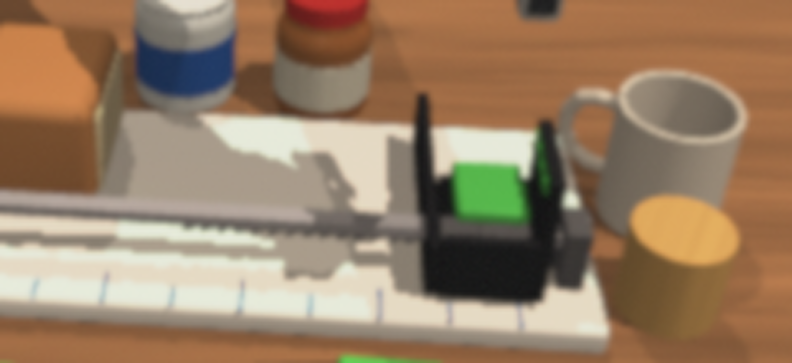

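View pics/w11.png

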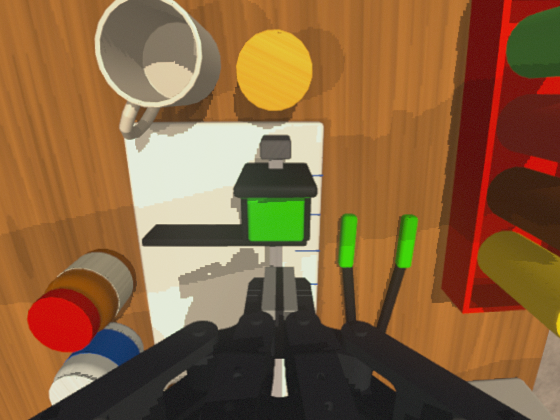

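The cap has moved to y≈155 (about 126 mm of travel), with only a sliver of bar left before the end block, and nothing else has been disturbed. Next I'm checking that the release is fully up.

Run:
```python
from h import *
d=ctrl.get_image("scene");t=ctrl.get_image("top")
img=cv2.resize(d['img'][200:300,300:400],None,fx=6,fy=6,interpolation=cv2.INTER_NEAREST)
c0=np.array([640.5,155.3,0]);u=np.array([.049,.9988,0]);v=np.array([-.9988,.049,0])
def quad(a0,a1,b,z,col,img):
    P=[c0+a*u+bb*v+[0,0,z] for a,bb in((a0,-b),(a1,-b),(a1,b),(a0,b))]
    q=((proj(d,P)-[300,200]+.5)*6).astype(np.int32);cv2.polylines(img,[q],True,col,1)
a=img.copy();b=img.copy()
quad(-20,20,23,84,(0,0,255),a);quad(26,36,30,112,(255,255,0),a)
quad(-20,20,23,80,(0,0,255),b);quad(26,36,30,112,(255,255,0),b)
cv2.imwrite("pics/chk.png",cv2.resize(cv2.hconcat([a[100:480],b[100:480]])[:,::],(800,253)) if 0 else cv2.hconcat([a[100:480,100:500],b[100:480,100:500]]))
cv2.imwrite("pics/top11.png",t['img'])
```

```text
(no output)
```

View pics/chk.png

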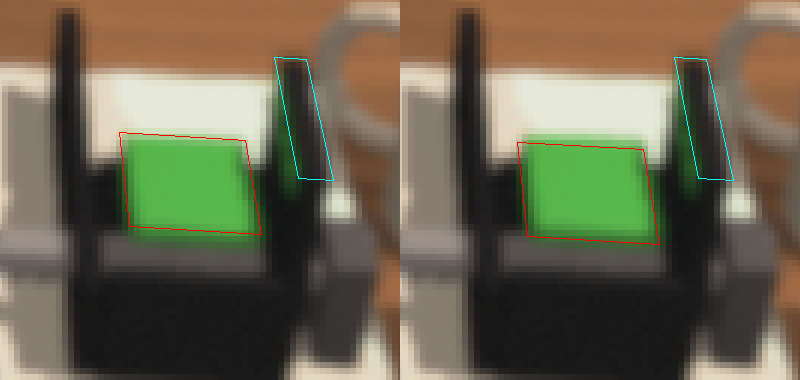

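View pics/top11.png

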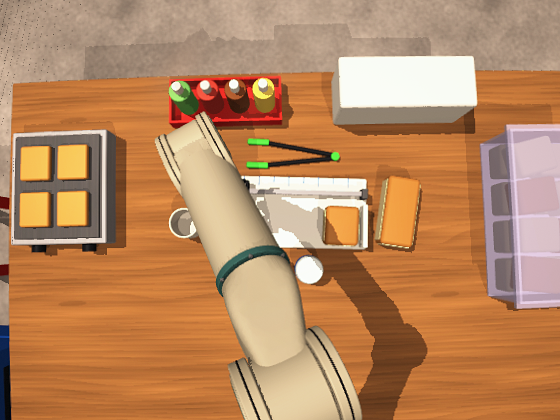

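Run:
```python
from h import *
d=ctrl.get_image("scene")
# green edges along cap-centre column, relative to projected z=84 edges, start vs now
for name,c0 in(("pics/scene0.png",[634.3,28.6,0]),("pics/scene1.png",[634.3,28.6,0]),("pics/s11.png",[640.5,154.6,0])):
    im=cv2.imread(name).astype(float);c0=np.array(c0)
    v=np.array([-.9988,.049,0])
    b,f=proj(d,[c0+23*v+[0,0,84],c0-23*v+[0,0,84]])
    g=im[:,:,1]-np.maximum(im[:,:,0],im[:,:,2])
    col=int(round((b[0]+f[0])/2))
    prof=g[225:265,col-3:col+4].mean(1);hi=np.median(np.sort(prof)[-8:]);th=hi/2
    i=np.where(prof>th)[0];a,z=i[0],i[-1]
    top=225+a-(prof[a]-th)/(prof[a]-prof[a-1]);bot=225+z+(prof[z]-th)/(prof[z]-prof[z+1])
    print(name,'obs',top,bot,'proj84',b[1],f[1],'diff',top-b[1],bot-f[1])
b=proj(d,[[640.5-23,155,84],[640.5-23,155,80]]);print('px per 4mm',b[1]-b[0])
```

```text
pics/scene0.png obs 236.69321766561515 253.27 proj84 235.23692471025942 250.5684304548027 diff 1.4562929553557353 2.701569545197316
pics/scene1.png obs 236.92637540453075 253.4837278106509 proj84 235.23692471025942 250.5684304548027 diff 1.6894506942713292 2.915297355848196
pics/s11.png obs 239.10911016949152 256.13950276243094 proj84 238.9033417933987 254.55798111256388 diff 0.20576837609280574 1.5815216498670566
px per 4mm [-0.2536414   1.63467611]
```

```bash
python3 -c "
from cell import ctrl
print(ctrl.read_state()['clock'],ctrl.finish_job())"
```

```text
the job is handed in; nothing more can be done
11.0333 None
```

I opened the bread holder and handed the job in at 11.0 s. With shut fingertips I pressed the green release to about 8–9 N, roughly 8–9 mm down. I pushed the stop about 126 mm along the bar until it would not move under 10 N, then lifted straight off.

**Final checks**
- **Stop:** it shows no movement between the last push and after the lift-off. The release centre ended at about y 155 mm. I judged it fully home from the force and the pictures, because the interface does not report the joint value.
- **Release:** its top edge is within about 0.5 mm of the fully-up height. It is about 3 mm higher than at the start, when the pawl was probably resting on a tooth.
- **Contact:** the force reading was near zero, and the gripper was well clear of everything.
- **Loose things:** they looked undisturbed by eye in the last pictures. I did not measure each one.

**Disagreement:** the visible fingertip was about 30–35 mm above the reported tool position. I found contact by force instead of trusting the reported height.

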